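# Find the slip angle of a slide carton on a tilt board

## Robot

A 7-joint arm with a two-finger parallel gripper is mounted at the origin on a cart in front of the work surface, level with it; the furniture and walls round the work are solid. World frame = base frame: x ahead of the robot, y to its left, z up, the work surface at z = 0. Lengths are in m, angles in degrees, forces in N, time in s.
With the tool pointing down it reaches from about 0.425 to 0.875 m from the base axis. Payload 4.7 kg.
Tool frame: the origin (TCP) lies at the centre of the arm's flange, where the gripper is bolted on; the fingertips stand 182 mm ahead of it and the grasp point (between the pads) lies 164 mm ahead of it; z points along the fingers, x is the direction in which the jaws open and shut, and the axes are right-handed (so a half turn about z gives the same grasp; the last joint's range is limited). The gripper opens to 87 mm and grips with 3 to 60 N. Pads are 19 mm wide; open, the fingers measure 117 mm over their backs; the gripper's body (75 mm by 190 mm) begins 51 mm behind the grasp point.
Start: joints at [68.016, 18.392, -4.016, 83.108, 1.295, 78.541, -3.26], TCP at [0.252, -0.599, 0.405] pointing down, gripper open.
Joint ranges: [-163.93, 163.93], [-17.29, 119.83], [-79.2, 71.16], [3.27, 140.29], [-89.18, 269.18], [5.43, 117.66], [-154.24, 154.24]. Speed limits (degrees/s): [147.25, 147.25, 180, 180, 180, 180, 180].

## Interface

Orientations are given as [roll, pitch, yaw] about the fixed x, y, z axes, in that order (R = Rz(yaw) Ry(pitch) Rx(roll)).
In Python, from cell import env gives the robot as it stands. The module is installed in compiled form; this text tells all that it offers.
- The arm moves only by the tool carry_out, never from a script. Its argument "increments" is a list of rows, each a list of 5 numbers: the shift along the world's x, y, z in m, then the turn about the world's z in degrees, then the gripper's target within -1 to 1 (shut at 1, half-way at 0, fully open at -1). In form: [[dx, dy, dz, spin, jaw], ...]. A call has 1 to 20 rows; each row is the pose to reach, as a shift and turn from the pose commanded when the call began; what a row does not reach only later rows make up. A row lasts 1/10 s, in which the tool goes at most 50 mm and 8.59 degrees, less where a joint would pass 70% of its speed; a pose out of reach is approached as far as the arm can. A call with a gripper value outside its range is refused whole. The fingers move at their own pace and stop on an object; "grip_force" is the grip in N (left out, the last holds). Time passes only in rows, so rows that repeat a pose let the fingers close. It gives the time, the measured TCP pose, the force and the opening at its end, in the units of the state.
- env.get_obs(): the state, without advancing time (a new reading comes with each control period).
- env.read_camera(name): name is "scene" or "side" or "wrist"; returns (picture, depth): 480x640x3 uint8, red, green, blue; 480x640 float32, m along the optical axis (not along the pixel's ray), 0 where there is no reading.
- env.get_calibration(name): a dict with "K" (3x3 intrinsics, pixels), "camera_from_world" (4x4, takes a point from world to camera coordinates); the wrist camera has in their place "T_tool_cam" (4x4, takes a point from camera to tool coordinates, whose origin is the TCP and whose axes are the tool frame's). Camera axes: x right, y down, z forward; pixel columns grow to the right and rows downward; lengths in m; the calibration is good to about 2 mm. A picture is of the moment at which its call begins: read the wrist's pose just before it. get_calibration takes no time and is no camera call.
- env.sign_off(): hands the job in, once; it reports no verdict.
The state is a dict: "time_s": time; "qpos": joint angles; "joint_velocities": joint speeds; "effort": joint torques, N m; "tool_pos": TCP position; "tool_rot": TCP orientation; "force": force on the tool from outside, world axes, zero at the start; "wrist_torque": the same for the moment, N m; "grip_width": finger opening in m.
Only numpy, scipy, OpenCV 4.12 (cv2) and the standard library are available. Lean on these libraries where they do the work, as an engineer would, in place of code of your own. Each camera call takes 0.05 s, during which the arm holds its last target.

## Task

Find the angle at which the carton of microscope slides slips on the tilt board: take the board by its bar handle and slowly raise it, without touching the carton or the timer, until the carton slides down to the stop at the bottom. Stop there, so that the grippier bench timer in the other lane stays where it is, then let go and leave the board standing at that angle for reading.

Things in the scene. Friction and masses are not known exactly. Their poses are not given: they have to be found in the camera images.
- tilt_board (a joint): tilt of the aluminium board (300 x 168 x 10 mm) of the slip tester, rad: 0 lying flat, growing as its far end is raised, up to 1.0. The hinge is stiff: the board stays at any angle where it is let go; raising it takes about 8 N at the handle. The hinge axis is level, at the board's end nearest the robot; the board's two lanes are parted by a low rib and run side by side up the slope.
- board_handle (a point): middle of the round steel bar handle (12 mm thick, free length about 80 mm) that spans the far, rising end of the board on two posts. The bar is parallel to the hinge (along this point's y) and stands 60 mm above the board's top face, about 97 mm above the worktop while the board is flat; it swings about the hinge axis with a radius of 278 mm. Being round, it can turn between the fingers while the board tilts. Axes tilt with the board: x up the slope, z out of the board.
- lower_stop (a point): middle of the inner face of the stop (15 mm high) across the bottom of both lanes, on the board's top face. Axes tilt with the board: x up the slope, y across it, z out of the board. In these axes the hinge axis is the line x = -20 mm, z = -5 mm and the handle bar is at x = 250 mm, z = 60 mm.
- slide_carton: blue and white open carton of microscope slides, 82 x 32 x 30 mm, lying lengthwise up the slope in one of the lanes (left or right); origin at the centre of its underside, its y axis lengthwise. It starts with its centre about 130 mm up from the stop; resting against the stop its centre is 41 mm from it. Its smooth card slips somewhere between 13 and 26 degrees of tilt, differently each time; just past that angle the slide takes a second or two.
- bench_timer: flat white bench timer, 62 x 66 x 18 mm, in the other lane, its centre also about 130 mm up from the stop; origin at the centre of its underside. It grips better and slips only at a tilt 8 to 13 degrees steeper than the carton does.
Not all that is in view belongs to the job. What is meant by the bench_timer is not blue or turquoise, and is the larger of those in its own colour.

How it is judged:
By the outcome, as a careful person would: the job done as asked, in the order asked, and still so for the second after the job is handed in, with the robot touching nothing.
It also fails if it takes over 56 s, if anything falls off the work surface, if the arm or the gripper's body presses on something with over 40 N, if the wrist force passes 120 N, or if a joint passes its speed limit or range.

## Working session

There is one attempt and no reset: what is moved stays moved. The work goes in short steps, Python scripts to look and compute and a tool call to move; the robot and the scene stay as the last step left them, time stands still between calls to the robot, and variables do not carry over. Pictures are saved under pics/ and viewed, and the job is handed in when it is done.

Besides the shell and the picture viewer there is one more tool, called after "Request:" as name(argument=value, ...) on one line, values as JSON. carry_out: Moves the arm, as the interface text tells. Its arguments: {"type":"object","properties":{"increments":{"type":"array"},"grip_force":{"type":"number"}},"required":["increments"]}

```bash
mkdir -p pics; cat > h.py <<'E'
from cell import env
import numpy as np, cv2
def snap(n,f):
    p,d=env.read_camera(n); cv2.imwrite('pics/'+f+'.png',p[:,:,::-1]); np.save('pics/'+f+'.npy',d); return p,d
def world(n,d,u,v):
    c=env.get_calibration(n);K=np.array(c['K']);T=np.linalg.inv(np.array(c['camera_from_world']))
    z=d[int(v),int(u)]
    return (T@np.r_[np.linalg.inv(K)@[u*z,v*z,z],1])[:3]
E
python3 - <<'E'
from h import *
s=env.get_obs();print(s)
snap('scene','s1');snap('side','d1')
E
```

```text
{'time_s': 0.0, 'qpos': array([68.01418129, 18.43905338, -4.01672315, 83.17700543,  1.29383945,
       78.54055181, -3.25904044]), 'joint_velocities': array([-0.08154403,  0.01748999, -0.04872609, -0.0034669 , -0.10999849,
       -0.02050977,  0.01722354]), 'effort': array([ 8.43800026e-04, -4.91284418e+01, -4.03367048e-01, -3.12529171e+01,
       -6.37397985e-02,  4.38465143e-02,  1.52259645e-04]), 'tool_pos': array([ 0.25171909, -0.59904568,  0.40364297]), 'tool_rot': array([ 1.79995654e+02,  1.11423442e-01, -6.72025306e+01]), 'force': array([-0.23842632, -0.49506791,  0.28975739]), 'wrist_torque': array([ 0.03424555, -0.00421947,  0.04250568]), 'grip_width': 0.08692198286315748}
```

View pics/s1.png

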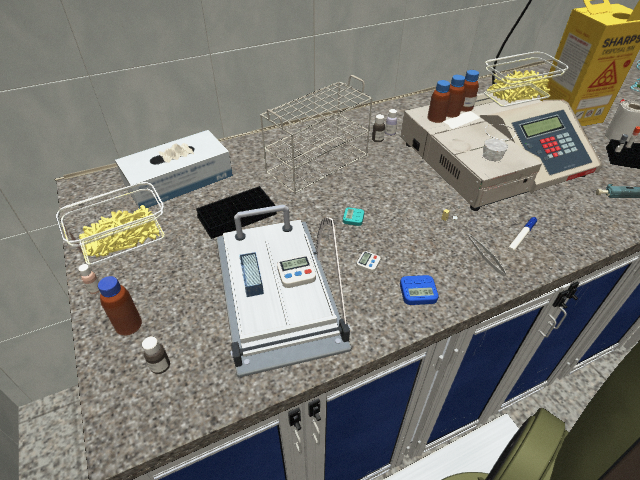

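View pics/d1.png

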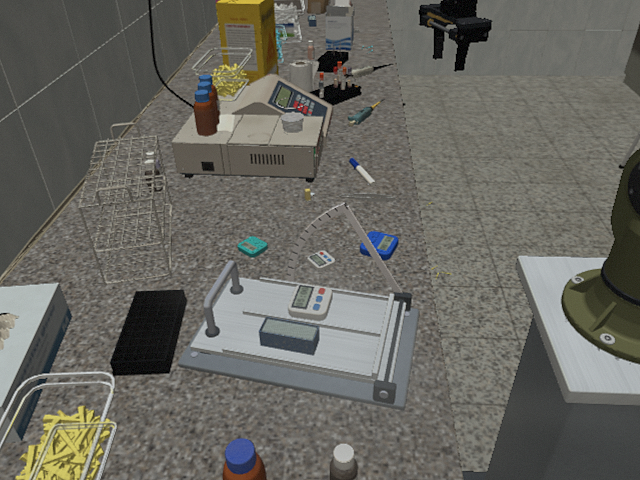

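In the scene view, the white timers are at (296,270), on the board, and (369,260), a smaller one on the bench. The turquoise one at (353,216) and the blue one at (419,290) are the wrong colour. The one on the board is the larger white timer, so it fits. The carton is in the left lane at (251,273), and the handle bar runs from about (237,213) to (287,210). I'll confirm with an enlarged crop and measure.

```bash
python3 - <<'E'
from h import *
a=cv2.imread('pics/s1.png')[190:380,210:390];cv2.imwrite('pics/s1c.png',cv2.resize(a,None,fx=3.1,fy=3.1,interpolation=cv2.INTER_CUBIC))
a=cv2.imread('pics/d1.png')[195:405,180:430];cv2.imwrite('pics/d1c.png',cv2.resize(a,None,fx=2.8,fy=2.8,interpolation=cv2.INTER_CUBIC))
E
```

```text
(no output)
```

View pics/s1c.png

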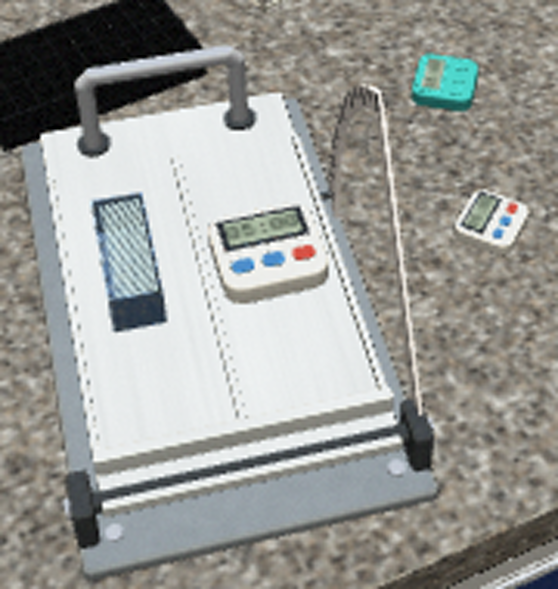

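View pics/d1c.png

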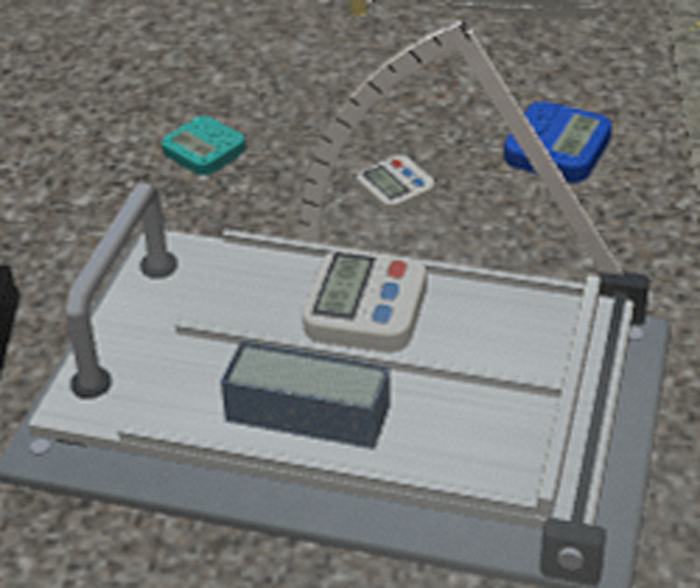

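The crop confirms it: the large white timer is in the right lane and the carton in the left. The bar corners are at scene (237,214) and (286,208), and side (231,263) and (209,302).

```bash
python3 - <<'E'
from h import *
for n,f,roi in (('scene','s1',(230,200,295,240)),('side','d1',(195,250,245,345))):
    d=np.load(f'pics/{f}.npy');P=[]
    for v in range(roi[1],roi[3]):
        for u in range(roi[0],roi[2]):
            if d[v,u]>0:
                p=world(n,d,u,v)
                if .092<p[2]<.11:P.append(p)
    P=np.array(P);m=np.median(P,0);P=P[np.linalg.norm(P-m,axis=1)<.07]
    c=P.mean(0);U=np.linalg.svd(P[:,:2]-c[:2])[2][0];t=(P[:,:2]-c[:2])@U
    print(n,len(P),'c',c,'dir',np.degrees(np.arctan2(U[1],U[0])),'ext',t.min(),t.max(),'mid',c[:2]+U*(t.min()+t.max())/2, 'ztop',P[:,2].max())
d=np.load('pics/s1.npy')
for nm,u,v in (('stopL',242,339),('stopR',335,318),('farL',225,234),('farR',303,222),('carton',251,273),('timer',296,268),('hingeL',238,352),('hingeR',345,333),('protTop',332,219)):
    print(nm,world('scene',d,u,v))
d=np.load('pics/d1.npy')
for nm,u,v in (('stopL',375,372),('stopR',391,297),('farL',192,346),('prot',344,205)):
    print(nm,world('side',d,u,v))
E
```

```text
scene 322 c [0.6586302  0.05736912 0.09935185] dir 79.35601174313095 ext -0.0558297460472964 0.053878579776182 mid [0.65845    0.05641032] ztop 0.10490538423088913Traceback (most recent call last):
  File "<stdin>", line 7, in <module>
  File "h.py", line 6, in world
    c=env.get_calibration(n);K=np.array(c['K']);T=np.linalg.inv(np.array(c['camera_from_world']))
ValueError: time passes only in moves, steps and waits
```

```bash
cat > h.py <<'E'
from cell import env
import numpy as np, cv2
C={}
def cal(n):
    if n not in C: C[n]=env.get_calibration(n)
    return C[n]
def snap(n,f):
    p,d=env.read_camera(n); cv2.imwrite('pics/'+f+'.png',p[:,:,::-1]); np.save('pics/'+f+'.npy',d); return p,d
def world(n,d,u,v):
    c=cal(n);K=np.array(c['K']);T=np.linalg.inv(np.array(c['camera_from_world']))
    z=d[int(v),int(u)]
    return (T@np.r_[np.linalg.inv(K)@[u*z,v*z,z],1])[:3]
E
python3 - <<'E'
from h import *
np.set_printoptions(precision=4,suppress=True)
for n,f,roi in (('scene','s1',(230,200,295,240)),('side','d1',(195,250,245,345))):
    d=np.load(f'pics/{f}.npy');P=[]
    for v in range(roi[1],roi[3]):
        for u in range(roi[0],roi[2]):
            if d[v,u]>0:
                p=world(n,d,u,v)
                if .092<p[2]<.11:P.append(p)
    P=np.array(P);m=np.median(P,0);P=P[np.linalg.norm(P-m,axis=1)<.07]
    c=P.mean(0);U=np.linalg.svd(P[:,:2]-c[:2])[2][0];t=(P[:,:2]-c[:2])@U
    print(n,len(P),'c',c,'dir',np.degrees(np.arctan2(U[1],U[0])),'ext',t.min(),t.max(),'mid',c[:2]+U*(t.min()+t.max())/2, 'ztop',P[:,2].max())
d=np.load('pics/s1.npy')
for nm,u,v in (('stopL',242,339),('stopR',335,318),('farL',225,234),('farR',303,222),('carton',251,273),('timer',296,268),('hingeL',238,352),('hingeR',345,333),('protTop',332,219)):
    print(nm,world('scene',d,u,v))
d=np.load('pics/d1.npy')
for nm,u,v in (('stopL',375,372),('stopR',391,297),('farL',192,346),('prot',344,205)):
    print(nm,world('side',d,u,v))
E
```

```text
scene 322 c [0.6586 0.0574 0.0994] dir 79.35601174313095 ext -0.0558297460472964 0.053878579776182 mid [0.6585 0.0564] ztop 0.10490538423088913
side 427 c [0.6629 0.0627 0.1002] dir 78.63287224592901 ext -0.05906149634628558 0.04756902039806019 mid [0.6618 0.0571] ztop 0.10608406517192798
stopL [0.4224 0.182  0.0504]
stopR [0.3934 0.0236 0.0513]
farL [0.6908 0.1307 0.0372]
farR [ 0.6787 -0.042   0.0137]
carton [0.5476 0.1215 0.0573]
timer [0.5263 0.0394 0.0534]
hingeL [0.4058 0.1952 0.0441]
hingeR [0.365  0.0185 0.0407]
protTop [ 0.4771 -0.0088  0.2004]
stopL [0.4623 0.6712 0.6209]
stopR [0.4007 0.0301 0.0535]
farL [0.6975 0.1299 0.0348]
prot [ 0.4771 -0.0087  0.1986]
```

The bar direction is about 79° in both views, so the slope runs along yaw −11°. The bar middle is about (0.660, 0.057, 0.098), and the expected height is 0.097. From the stop middle (0.408, 0.103), 250 mm up the slope gives (0.653, 0.055), which agrees. Next I'll check the path for clearance.

```bash
python3 - <<'E'
from h import *
np.set_printoptions(precision=3,suppress=True)
A=np.array([.252,-.599]);B=np.array([.66,.057]);L=np.linalg.norm(B-A);u=(B-A)/L
for n,f in (('scene','s1'),('side','d1')):
    d=np.load(f'pics/{f}.npy');c=cal(n);K=c['K'];T=np.linalg.inv(c['camera_from_world'])
    v,x=np.mgrid[0:480,0:640];P=np.stack([(x-K[0][2])/K[0][0]*d,(v-K[1][2])/K[1][1]*d,d,np.ones_like(d)],-1)@T.T
    P=P[d>0][:,:3];r=P[:,:2]-A;t=r@u;w=np.abs(r@np.array([-u[1],u[0]]))
    m=(t>0.1)&(t<L+.12)&(w<.13)&(P[:,2]<.35)
    print(n,P[m][:,2].max(),P[m][np.argsort(-P[m][:,2])[:400:80]])
E
```

```text
scene 0.2028422689885988 [[ 0.473 -0.005  0.203]
 [ 0.517 -0.014  0.156]
 [ 0.66   0.073  0.103]
 [ 0.658  0.048  0.101]
 [ 0.655  0.022  0.099]]
side 0.20106029948734777 [[ 0.476 -0.008  0.201]
 [ 0.471 -0.008  0.19 ]
 [ 0.489 -0.011  0.183]
 [ 0.469 -0.008  0.174]
 [ 0.522 -0.016  0.162]]
```

Request:
carry_out(increments=[[0.025, 0.041, 0, 4, -1], [0.05, 0.082, 0, 11, -1], [0.075, 0.123, 0, 18, -1], [0.1, 0.164, 0, 25, -1], [0.125, 0.205, 0, 32, -1], [0.15, 0.246, 0, 39, -1], [0.175, 0.287, 0, 46, -1], [0.2, 0.328, 0, 52, -1], [0.225, 0.369, 0, 56.2, -1], [0.25, 0.41, 0, 56.2, -1], [0.28, 0.45, 0, 56.2, -1], [0.305, 0.492, 0, 56.2, -1], [0.33, 0.532, 0, 56.2, -1], [0.355, 0.572, 0, 56.2, -1], [0.38, 0.615, 0, 56.2, -1], [0.4, 0.645, 0, 56.2, -1], [0.408, 0.656, 0, 56.2, -1], [0.408, 0.656, 0, 56.2, -1], [0.408, 0.656, -0.02, 56.2, -1], [0.408, 0.656, -0.04, 56.2, -1]], grip_force=30)

```text
time_s: 2.1
tool_pos: [0.6597, 0.0543, 0.3647]
tool_rot: [179.9, -0.1, -11.2]
force: [1.0, 0.4, 0.7]
grip_width: 0.0871
```

```bash
python3 - <<'E'
from h import *
s=env.get_obs();print(s['time_s'],s['tool_pos'],s['tool_rot'])
snap('wrist','w1');snap('side','d2')
c=env.get_calibration('wrist');print(c)
E
```

```text
2.1 [0.65965597 0.05425454 0.36474773] [ 1.79893456e+02 -7.32254167e-02 -1.11703278e+01]
{'K': array([[345.35471808,   0.        , 323.49756515],
       [  0.        , 345.35471808, 238.31458669],
       [  0.        ,   0.        ,   1.        ]]), 'T_tool_cam': array([[ 9.99999959e-01,  2.84707540e-04, -1.84149442e-05,
        -8.91266362e-04],
       [-2.66579416e-04,  9.55423309e-01,  2.95239274e-01,
        -8.25554981e-02],
       [ 1.01650914e-04, -2.95239257e-01,  9.55423346e-01,
         2.11218405e-02],
       [ 0.00000000e+00,  0.00000000e+00,  0.00000000e+00,
         1.00000000e+00]])}
```

View pics/w1.png

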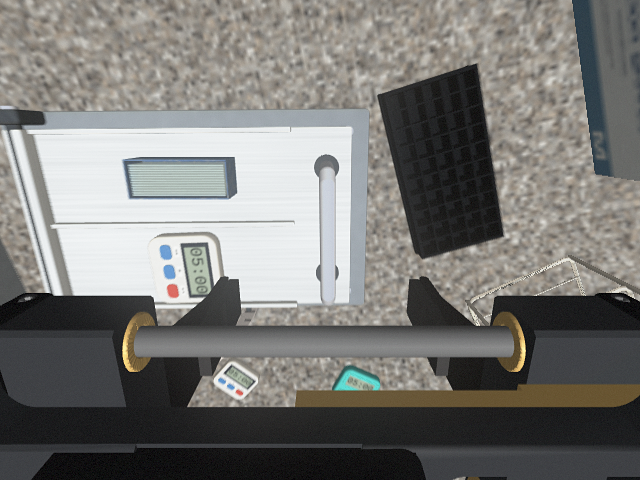

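View pics/d2.png

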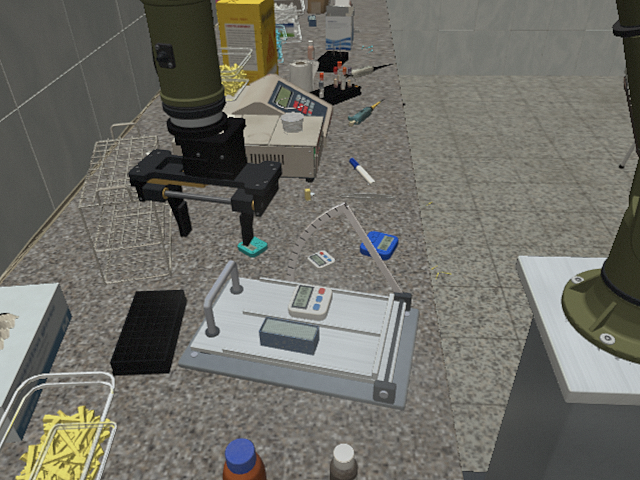

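The wrist view shows the bar vertical in the image, from (326,160) to (328,300), so the yaw is right. The carton and timer are undisturbed. I'll work out the bar's position from this view.

```bash
python3 - <<'E'
from h import *
from scipy.spatial.transform import Rotation as R
np.set_printoptions(precision=4,suppress=True)
c=cal('wrist');K=c['K'];d=np.load('pics/w1.npy')
p0=np.array([.65966,.05425,.36475]);Rt=R.from_euler('xyz',[179.893,-.073,-11.17],degrees=True).as_matrix()
def w(u,v):
    z=d[v,u];q=c['T_tool_cam']@np.r_[np.linalg.inv(K)@[u*z,v*z,z],1];return q[:3],Rt@q[:3]+p0
for u,v in ((326,160),(327,180),(327,200),(327,230),(327,260),(327,285),(328,300),(326,273),(180,178),(180,265)):print(u,v,d[v,u],*w(u,v))
E
```

```text
326 160 0.29578844 [ 0.0012 -0.0593  0.3235] [0.6726 0.1115 0.0411]
327 180 0.24124642 [ 0.0015 -0.0503  0.2636] [0.6711 0.1027 0.101 ]
327 200 0.24494067 [ 0.0016 -0.0362  0.2632] [0.6685 0.0889 0.1015]
327 230 0.25187218 [ 0.0017 -0.014   0.2636] [0.6642 0.0671 0.1012]
327 260 0.25841108 [0.0017 0.0092 0.2632] [0.6598 0.0443 0.1015]
327 285 0.26327932 [0.0018 0.0292 0.2622] [0.656  0.0247 0.1026]
328 300 0.26926285 [0.0026 0.0429 0.2642] [0.6542 0.0111 0.1007]
326 273 0.26067403 [0.001  0.0194 0.2624] [0.6571 0.0345 0.1023]
180 178 0.2790099 [-0.1168 -0.0467  0.3021] [0.5543 0.1221 0.0624]
180 265 0.3109321 [-0.1301  0.0322  0.3111] [0.5261 0.0472 0.0536]
```

Request:
carry_out(increments=[[0.002, 0, -0.02, 0, -1], [0.002, 0, -0.05, 0, -1], [0.002, 0, -0.08, 0, -1], [0.002, 0, -0.098, 0, -1], [0.002, 0, -0.104, 0, -0.3], [0.002, 0, -0.104, 0, 0.3], [0.002, 0, -0.104, 0, 1], [0.002, 0, -0.104, 0, 1], [0.002, 0, -0.104, 0, 1], [0.002, 0, -0.104, 0, 1], [0.002, 0, -0.104, 0, 1], [0.002, 0, -0.104, 0, 1]], grip_force=30)

```text
time_s: 3.4
tool_pos: [0.6618, 0.0568, 0.2609]
tool_rot: [180.0, -0.0, -11.0]
force: [-0.0, 0.3, -0.1]
grip_width: 0.0309
```

```bash
python3 - <<'E'
from h import *
print(env.get_obs())
snap('side','d3')
# arc table relative to theta=0
a0=np.arctan2(.065,.27);r=np.hypot(.065,.27)
for t in list(range(0,13,1))+[13,14,15,16,17,18,19,20,21,22,23,24,25,26,27,28]:
    a=a0+np.radians(t);dx=r*np.cos(a)-.27;dz=r*np.sin(a)-.065
    print(t,'[%.4f, %.4f, %.4f]'%(dx*np.cos(np.radians(-11)),dx*np.sin(np.radians(-11)),dz))
E
```

```text
{'time_s': 3.4, 'qpos': array([ 18.45670764,  29.80995468, -34.15289823,  89.22793719,
        17.73511833,  66.43392476, -30.31236465]), 'joint_velocities': array([-0.04087456,  0.16527101, -0.02118202,  0.06663054,  0.02146892,
        0.05754356, -0.00656059]), 'effort': array([-4.49819243e-03, -5.18030691e+01, -8.55214119e+00, -2.79483443e+01,
       -6.52097468e-02, -7.48913269e-03,  9.42297743e-05]), 'tool_pos': array([0.66179855, 0.05677809, 0.26089091]), 'tool_rot': array([ 1.79997085e+02, -1.21029198e-02, -1.10029915e+01]), 'force': array([-0.02977679,  0.27439168, -0.07783644]), 'wrist_torque': array([-0.05152666, -0.05467531, -0.03142557]), 'grip_width': 0.030882271534079988}
0 [0.0000, -0.0000, 0.0000]
1 [-0.0012, 0.0002, 0.0047]
2 [-0.0024, 0.0005, 0.0094]
3 [-0.0037, 0.0007, 0.0140]
4 [-0.0051, 0.0010, 0.0187]
5 [-0.0066, 0.0013, 0.0233]
6 [-0.0081, 0.0016, 0.0279]
7 [-0.0098, 0.0019, 0.0324]
8 [-0.0115, 0.0022, 0.0369]
9 [-0.0132, 0.0026, 0.0414]
10 [-0.0151, 0.0029, 0.0459]
11 [-0.0170, 0.0033, 0.0503]
12 [-0.0191, 0.0037, 0.0547]
13 [-0.0211, 0.0041, 0.0591]
14 [-0.0233, 0.0045, 0.0634]
15 [-0.0255, 0.0050, 0.0677]
16 [-0.0279, 0.0054, 0.0719]
17 [-0.0302, 0.0059, 0.0761]
18 [-0.0327, 0.0064, 0.0803]
19 [-0.0352, 0.0068, 0.0844]
20 [-0.0378, 0.0073, 0.0884]
21 [-0.0405, 0.0079, 0.0924]
22 [-0.0432, 0.0084, 0.0964]
23 [-0.0460, 0.0089, 0.1003]
24 [-0.0489, 0.0095, 0.1042]
25 [-0.0518, 0.0101, 0.1080]
26 [-0.0548, 0.0107, 0.1118]
27 [-0.0579, 0.0112, 0.1155]
28 [-0.0610, 0.0119, 0.1191]
```

View pics/d3.png

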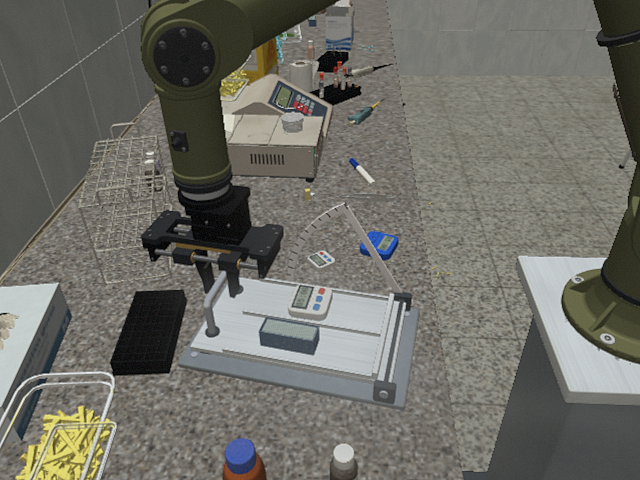

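The fingers straddle the bar and are still closing.

Request:
carry_out(increments=[[0, 0, 0, 0, 1], [0, 0, 0, 0, 1], [0, 0, 0, 0, 1], [0, 0, 0, 0, 1], [0, 0, 0, 0, 1], [0, 0, 0, 0, 1]], grip_force=30)

```text
time_s: 4.05
tool_pos: [0.6628, 0.0564, 0.2609]
tool_rot: [-180.0, -0.2, -11.0]
force: [5.2, -0.1, -3.5]
grip_width: 0.0109
```

Request:
carry_out(increments=[[0.001, 0, 0.001, 0, 1], [0.0005, 0, 0.003, 0, 1], [-0.0002, 0.0002, 0.0047, 0, 1], [-0.0014, 0.0005, 0.0094, 0, 1], [-0.002, 0.0006, 0.0117, 0, 1], [-0.0027, 0.0007, 0.014, 0, 1], [-0.0034, 0.0008, 0.0164, 0, 1], [-0.0041, 0.001, 0.0187, 0, 1], [-0.0048, 0.0011, 0.021, 0, 1], [-0.0056, 0.0013, 0.0233, 0, 1], [-0.0056, 0.0013, 0.0233, 0, 1]], grip_force=30)

```text
time_s: 5.15
tool_pos: [0.6567, 0.0577, 0.2839]
tool_rot: [-180.0, -0.1, -11.0]
force: [5.1, -0.7, -5.2]
grip_width: 0.011
```

```bash
python3 - <<'E'
from h import *
s=env.get_obs();print(s['force'],s['wrist_torque'],s['tool_pos'],s['grip_width'])
snap('side','d4')
E
```

```text
[ 5.06699714 -0.71984522 -5.24335889] [-0.09185854 -1.36298518  0.08380431] [0.65673475 0.05768767 0.28387785] 0.011029704159396832
```

View pics/d4.png

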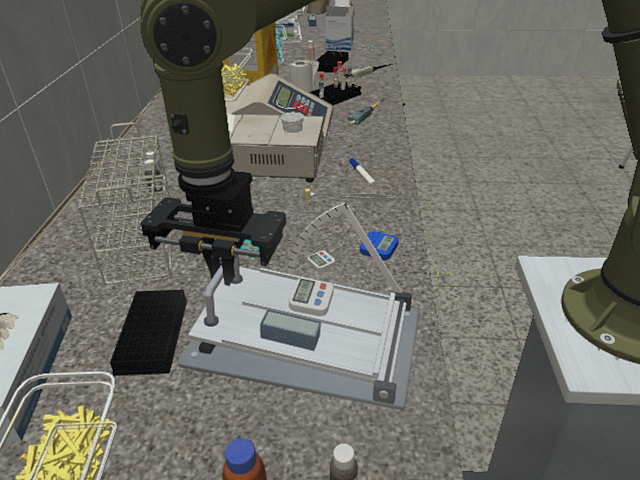

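The board is up about 5°, the bar is held with modest forces, and the carton and timer haven't moved. Next I'll go to about 11.5°.

Request:
carry_out(increments=[[-0.0003, 0.0001, 0.0015, 0, 1], [-0.001, 0.0002, 0.0036, 0, 1], [-0.0017, 0.0003, 0.0056, 0, 1], [-0.0025, 0.0005, 0.0077, 0, 1], [-0.0032, 0.0006, 0.0096, 0, 1], [-0.004, 0.0008, 0.0116, 0, 1], [-0.0049, 0.0009, 0.0136, 0, 1], [-0.0057, 0.0011, 0.0156, 0, 1], [-0.0066, 0.0013, 0.0181, 0, 1], [-0.0075, 0.0014, 0.0203, 0, 1], [-0.0085, 0.0016, 0.0226, 0, 1], [-0.0094, 0.0018, 0.0248, 0, 1], [-0.0104, 0.002, 0.027, 0, 1], [-0.011, 0.0021, 0.0284, 0, 1], [-0.0114, 0.0022, 0.0292, 0, 1]], grip_force=30)

```text
time_s: 6.7
tool_pos: [0.6455, 0.0598, 0.3131]
tool_rot: [-180.0, -0.1, -11.0]
force: [6.1, -0.8, -7.0]
grip_width: 0.011
```

```bash
cat > look.py <<'E'
import sys
from h import *
f=sys.argv[1]
s=env.get_obs();print(s['time_s'],s['force'],s['tool_pos'],s['grip_width'])
z=s['tool_pos'][2]-.164
p,d=snap('side',f)
# tilt from the bar's height over the hinge (z .032)
print('tilt',np.degrees(np.arcsin((s['tool_pos'][2]-.2609+.065)/.2777)-np.arctan2(.065,.27)))
a=p[250:420,180:430,::-1];cv2.imwrite('pics/'+f+'c.png',cv2.resize(a,None,fx=2.8,fy=2.8,interpolation=cv2.INTER_CUBIC))
E
python3 look.py e1
```

```text
6.7 [ 6.147925   -0.79036158 -6.97380849] [0.64547081 0.05976583 0.31305417] 0.010984931219280793
tilt 11.417046653385617
```

View pics/e1c.png

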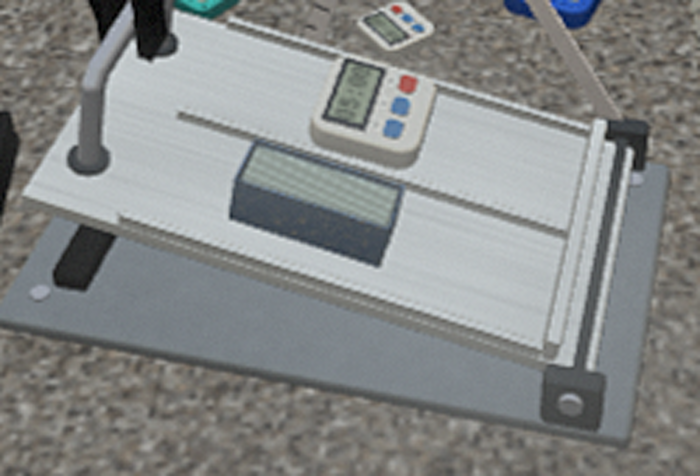

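At 11.4° the carton is still in place, its lower front corner at crop (380,265). From here I'll raise it slowly, about 1° per second, looking after each step.

Request:
carry_out(increments=[[-0.0002, 0, 0.0004, 0, 1], [-0.0004, 0.0001, 0.0009, 0, 1], [-0.0006, 0.0001, 0.0013, 0, 1], [-0.0008, 0.0002, 0.0018, 0, 1], [-0.0011, 0.0002, 0.0022, 0, 1], [-0.0013, 0.0002, 0.0026, 0, 1], [-0.0015, 0.0003, 0.0031, 0, 1], [-0.0017, 0.0003, 0.0035, 0, 1], [-0.0019, 0.0004, 0.004, 0, 1], [-0.0021, 0.0004, 0.0044, 0, 1]])

```text
time_s: 7.75
tool_pos: [0.6435, 0.0601, 0.3174]
tool_rot: [-180.0, -0.2, -11.0]
force: [7.2, -0.2, -5.5]
grip_width: 0.0107
```

```bash
python3 look.py e2
```

```text
7.75 [ 7.21422535 -0.17797046 -5.49015642] [0.64347472 0.06013607 0.31741299] 0.010680267721087858
tilt 12.413039160386552
```

View pics/e2c.png

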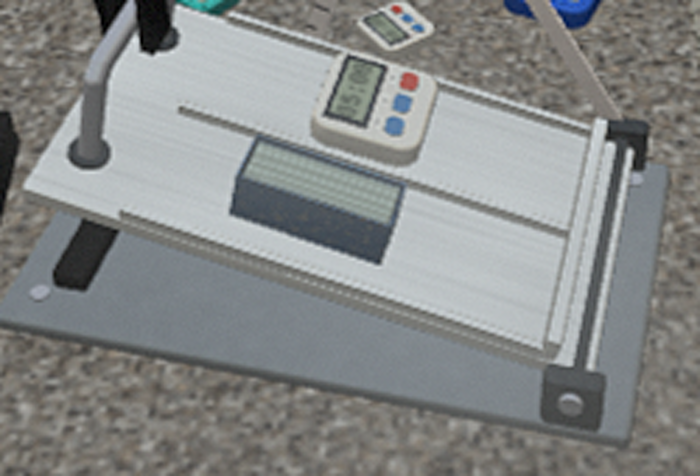

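No motion yet at 12.4°. I'll add a numeric position in board axes.

```bash
cat >> look.py <<'E'
def track(d,z):
    t=np.arcsin((z-.2609+.065)/.2777)-np.arctan2(.065,.27)
    c=cal('side');K=c['K'];T=np.linalg.inv(c['camera_from_world'])
    v,x=np.mgrid[0:480,0:640];P=np.stack([(x-K[0][2])/K[0][0]*d,(v-K[1][2])/K[1][1]*d,d,np.ones_like(d)],-1)@T.T
    P=P[d>0][:,:3];e=np.array([np.cos(np.radians(-11)),np.sin(np.radians(-11)),0]);l=np.array([-e[1],e[0],0])
    q=P-(np.array([.6625,.0572,.097])-.27*e-[0,0,.065])
    X=q@e;Y=q@l;Z=q[:,2]
    bx=X*np.cos(t)+Z*np.sin(t)-.02;bz=-X*np.sin(t)+Z*np.cos(t)-.005
    for nm,m in (('carton',(Y>.015)&(Y<.08)&(bz>.02)&(bz<.04)),('timer',(Y<-.008)&(Y>-.085)&(bz>.01)&(bz<.03))):
        m&=(bx>0.0)&(bx<.2); 
        print(nm,m.sum(),'x range',np.percentile(bx[m],[2,50,98]).round(4) if m.sum() else '', 'z',np.median(bz[m]).round(4) if m.sum() else '')
    m=(np.abs(Y)<.08)&(bx>.03)&(bx<.2)&(np.abs(bz)<.006);print('plane z by x',np.polyfit(bx[m],bz[m],1))
track(d,s['tool_pos'][2])
E
python3 - <<'E'
import sys;sys.argv=['','e0']
src=open('look.py').read().split('def track')[1]
from h import *
exec('def track'+src.rsplit('track(d',1)[0])
track(np.load('pics/d3.npy'),.2609);track(np.load('pics/e1.npy'),.3131);track(np.load('pics/e2.npy'),.3174)
E
```

```text
carton 1166 x range [0.0895 0.1286 0.1701] z 0.0273
timer 1196 x range [0.0011 0.119  0.1498] z 0.0169
plane z by x [ 2.03105971e-03 -4.70259438e-06]
carton 1198 x range [0.0904 0.1303 0.1701] z 0.0267
timer 1249 x range [0.001  0.1199 0.1504] z 0.0161
plane z by x [-0.00014329 -0.00028711]
carton 1205 x range [0.0909 0.1302 0.1701] z 0.0266
timer 1247 x range [0.0011 0.1198 0.1503] z 0.016
plane z by x [-0.00061588 -0.00025724]
```

Request:
carry_out(increments=[[-0.0002, 0, 0.0004, 0, 1], [-0.0004, 0.0001, 0.0009, 0, 1], [-0.0006, 0.0001, 0.0013, 0, 1], [-0.0008, 0.0002, 0.0018, 0, 1], [-0.0011, 0.0002, 0.0022, 0, 1], [-0.0013, 0.0002, 0.0026, 0, 1], [-0.0015, 0.0003, 0.003, 0, 1], [-0.0017, 0.0003, 0.0034, 0, 1], [-0.0019, 0.0004, 0.0039, 0, 1], [-0.0021, 0.0004, 0.0043, 0, 1]])

```text
time_s: 8.8
tool_pos: [0.6414, 0.0605, 0.3217]
tool_rot: [-180.0, -0.2, -11.0]
force: [6.7, 0.7, -5.3]
grip_width: 0.0111
```

```bash
python3 look.py e3
```

```text
8.8 [ 6.68457127  0.69963508 -5.30195432] [0.64139533 0.06049474 0.32171656] 0.011099705745351041
tilt 13.404741428211864
carton 1186 x range [0.0911 0.1301 0.17  ] z 0.0266
timer 1244 x range [0.0011 0.1199 0.1504] z 0.016
plane z by x [-0.0005733  -0.00032415]
```

The tracker works. The plane residual is about 0, so the tilt is right, and the carton centre is 130 mm from the stop as described. Continuing.

Request:
carry_out(increments=[[-0.0002, 0, 0.0004, 0, 1], [-0.0004, 0.0001, 0.0009, 0, 1], [-0.0007, 0.0001, 0.0013, 0, 1], [-0.0009, 0.0002, 0.0017, 0, 1], [-0.0011, 0.0002, 0.0021, 0, 1], [-0.0013, 0.0003, 0.0026, 0, 1], [-0.0016, 0.0003, 0.003, 0, 1], [-0.0018, 0.0003, 0.0034, 0, 1], [-0.002, 0.0004, 0.0038, 0, 1], [-0.0022, 0.0004, 0.0043, 0, 1]])

```text
time_s: 9.85
tool_pos: [0.6392, 0.0609, 0.3261]
tool_rot: [-180.0, -0.2, -11.0]
force: [6.0, -1.0, -6.1]
grip_width: 0.0109
```

```bash
python3 look.py e4
```

```text
9.85 [ 6.02488556 -0.99430917 -6.13564348] [0.63923445 0.06090112 0.32607979] 0.010943918597982601
tilt 14.419179962001788
carton 1190 x range [0.0914 0.1306 0.1702] z 0.0265
timer 1256 x range [0.001  0.1201 0.1505] z 0.0159
plane z by x [-0.00125912 -0.00033572]
```

Request:
carry_out(increments=[[-0.0002, 0, 0.0004, 0, 1], [-0.0004, 0.0001, 0.0009, 0, 1], [-0.0007, 0.0001, 0.0013, 0, 1], [-0.0009, 0.0002, 0.0017, 0, 1], [-0.0012, 0.0002, 0.0021, 0, 1], [-0.0014, 0.0003, 0.0026, 0, 1], [-0.0016, 0.0003, 0.003, 0, 1], [-0.0018, 0.0003, 0.0034, 0, 1], [-0.0021, 0.0004, 0.0038, 0, 1], [-0.0023, 0.0004, 0.0042, 0, 1]])

```text
time_s: 10.9
tool_pos: [0.637, 0.0613, 0.3304]
tool_rot: [-180.0, -0.2, -11.0]
force: [7.1, -0.4, -6.2]
grip_width: 0.0108
```

```bash
python3 look.py e5
```

```text
10.9 [ 7.07947859 -0.42370447 -6.24264376] [0.63698397 0.06131192 0.33039948] 0.010828843109713283
tilt 15.43297469945901
carton 1188 x range [0.0915 0.1305 0.1701] z 0.0264
timer 1250 x range [0.0012 0.1202 0.1507] z 0.0157
plane z by x [-0.00102205 -0.00040417]
```

Request:
carry_out(increments=[[-0.0002, 0, 0.0004, 0, 1], [-0.0005, 0.0001, 0.0008, 0, 1], [-0.0007, 0.0001, 0.0013, 0, 1], [-0.0009, 0.0002, 0.0017, 0, 1], [-0.0012, 0.0002, 0.0021, 0, 1], [-0.0014, 0.0003, 0.0025, 0, 1], [-0.0016, 0.0003, 0.0029, 0, 1], [-0.0019, 0.0004, 0.0034, 0, 1], [-0.0021, 0.0004, 0.0038, 0, 1], [-0.0023, 0.0005, 0.0042, 0, 1]])

```text
time_s: 11.95
tool_pos: [0.6347, 0.0617, 0.3346]
tool_rot: [-180.0, -0.2, -11.0]
force: [6.8, -0.3, -5.5]
grip_width: 0.011
```

```bash
python3 look.py e6
```

```text
11.95 [ 6.78762548 -0.26506867 -5.47617782] [0.63468956 0.0617287  0.33460664] 0.010951680577053839
tilt 16.429996316034433
carton 1196 x range [0.0914 0.1304 0.1701] z 0.0264
timer 1253 x range [0.0011 0.1199 0.1508] z 0.0157
plane z by x [-0.00159806 -0.00038491]
```

Request:
carry_out(increments=[[-0.0002, 0, 0.0004, 0, 1], [-0.0005, 0.0001, 0.0008, 0, 1], [-0.0007, 0.0001, 0.0013, 0, 1], [-0.001, 0.0002, 0.0017, 0, 1], [-0.0012, 0.0002, 0.0021, 0, 1], [-0.0015, 0.0003, 0.0025, 0, 1], [-0.0017, 0.0003, 0.0029, 0, 1], [-0.0019, 0.0004, 0.0033, 0, 1], [-0.0022, 0.0004, 0.0038, 0, 1], [-0.0024, 0.0005, 0.0042, 0, 1]])

```text
time_s: 13.0
tool_pos: [0.6323, 0.0622, 0.3389]
tool_rot: [-180.0, -0.2, -11.0]
force: [6.3, -0.4, -5.9]
grip_width: 0.0108
```

```bash
python3 look.py e7
```

```text
13.0 [ 6.31965854 -0.38762437 -5.9352273 ] [0.63233027 0.06218195 0.33887233] 0.010771834267578162
tilt 17.451208611709724
carton 1195 x range [0.0912 0.1303 0.17  ] z 0.0261
timer 1251 x range [0.001  0.1199 0.1508] z 0.0156
plane z by x [-0.00210849 -0.00041461]
```

Request:
carry_out(increments=[[-0.0002, 0, 0.0004, 0, 1], [-0.0005, 0.0001, 0.0008, 0, 1], [-0.0007, 0.0001, 0.0012, 0, 1], [-0.001, 0.0002, 0.0017, 0, 1], [-0.0012, 0.0002, 0.0021, 0, 1], [-0.0015, 0.0003, 0.0025, 0, 1], [-0.0017, 0.0003, 0.0029, 0, 1], [-0.002, 0.0004, 0.0033, 0, 1], [-0.0022, 0.0004, 0.0037, 0, 1], [-0.0025, 0.0005, 0.0041, 0, 1]])

```text
time_s: 14.05
tool_pos: [0.6299, 0.0626, 0.343]
tool_rot: [-180.0, -0.2, -11.0]
force: [7.1, -0.9, -4.5]
grip_width: 0.0111
```

```bash
python3 look.py e8
```

```text
14.05 [ 7.14177089 -0.94743    -4.53208984] [0.62987658 0.0626323  0.34297385] 0.011064671585806764
tilt 18.44353088571016
carton 1192 x range [0.0909 0.1305 0.1698] z 0.0261
timer 1248 x range [0.001  0.1201 0.1508] z 0.0155
plane z by x [-0.00239741 -0.00044327]
```

Request:
carry_out(increments=[[-0.0003, 0, 0.0004, 0, 1], [-0.0005, 0.0001, 0.0008, 0, 1], [-0.0008, 0.0001, 0.0012, 0, 1], [-0.001, 0.0002, 0.0016, 0, 1], [-0.0013, 0.0002, 0.0021, 0, 1], [-0.0016, 0.0003, 0.0025, 0, 1], [-0.0018, 0.0004, 0.0029, 0, 1], [-0.0021, 0.0004, 0.0033, 0, 1], [-0.0023, 0.0005, 0.0037, 0, 1], [-0.0026, 0.0005, 0.0041, 0, 1]])

```text
time_s: 15.1
tool_pos: [0.6273, 0.0631, 0.3471]
tool_rot: [-180.0, -0.2, -11.0]
force: [7.8, -1.0, -4.9]
grip_width: 0.011
```

```bash
python3 look.py e9
```

```text
15.1 [ 7.84887664 -0.97678133 -4.92899977] [0.62732577 0.06310432 0.34714784] 0.010992814285279111
tilt 19.464531992537776
carton 1189 x range [0.091  0.13   0.1694] z 0.026
timer 1264 x range [0.0011 0.1201 0.1508] z 0.0154
plane z by x [-0.00345051 -0.00037918]
```

The carton's upper end may have shifted 0.4 mm, so I'll take a smaller step and watch.

Request:
carry_out(increments=[[-0.0002, 0, 0.0003, 0, 1], [-0.0004, 0.0001, 0.0006, 0, 1], [-0.0006, 0.0001, 0.0009, 0, 1], [-0.0008, 0.0002, 0.0012, 0, 1], [-0.001, 0.0002, 0.0015, 0, 1], [-0.0011, 0.0002, 0.0017, 0, 1], [-0.0012, 0.0003, 0.002, 0, 1], [-0.0013, 0.0003, 0.002, 0, 1], [-0.0013, 0.0003, 0.002, 0, 1], [-0.0013, 0.0003, 0.002, 0, 1]])

```text
time_s: 16.15
tool_pos: [0.626, 0.0634, 0.3492]
tool_rot: [-180.0, -0.2, -11.1]
force: [6.4, -0.9, -4.8]
grip_width: 0.0108
```

```bash
python3 look.py f1
```

```text
16.15 [ 6.38040799 -0.89259674 -4.78576301] [0.6260261  0.0633673  0.34921575] 0.010780344696806249
tilt 19.974745438514603
carton 1206 x range [0.0905 0.1301 0.1695] z 0.026
timer 1255 x range [0.001  0.1201 0.1509] z 0.0153
plane z by x [-0.00326531 -0.00041665]
```

Still static, so I'll go on at 1° per second.

Request:
carry_out(increments=[[-0.0003, 0, 0.0004, 0, 1], [-0.0005, 0.0001, 0.0008, 0, 1], [-0.0008, 0.0002, 0.0012, 0, 1], [-0.0011, 0.0002, 0.0016, 0, 1], [-0.0013, 0.0003, 0.002, 0, 1], [-0.0016, 0.0003, 0.0024, 0, 1], [-0.0019, 0.0004, 0.0028, 0, 1], [-0.0021, 0.0004, 0.0032, 0, 1], [-0.0024, 0.0005, 0.0036, 0, 1], [-0.0027, 0.0005, 0.004, 0, 1]])

```text
time_s: 17.2
tool_pos: [0.6234, 0.0638, 0.3533]
tool_rot: [-180.0, -0.2, -11.1]
force: [7.6, -1.5, -4.5]
grip_width: 0.0109
```

```bash
python3 look.py f2
```

```text
17.2 [ 7.64898476 -1.46189223 -4.46003304] [0.6233946  0.06381722 0.35325858] 0.010865795755706127
tilt 20.981062424223293
carton 1195 x range [0.0907 0.1305 0.1695] z 0.0259
timer 1255 x range [0.001  0.1202 0.1509] z 0.0153
plane z by x [-0.00381326 -0.00047094]
```

Request:
carry_out(increments=[[-0.0003, 0, 0.0004, 0, 1], [-0.0005, 0.0001, 0.0008, 0, 1], [-0.0008, 0.0002, 0.0012, 0, 1], [-0.0011, 0.0002, 0.0016, 0, 1], [-0.0013, 0.0003, 0.002, 0, 1], [-0.0016, 0.0003, 0.0024, 0, 1], [-0.0019, 0.0004, 0.0028, 0, 1], [-0.0022, 0.0004, 0.0032, 0, 1], [-0.0025, 0.0005, 0.0036, 0, 1], [-0.0027, 0.0005, 0.004, 0, 1]])

```text
time_s: 18.25
tool_pos: [0.6207, 0.0644, 0.3573]
tool_rot: [-180.0, -0.2, -11.1]
force: [7.4, -0.8, -4.6]
grip_width: 0.0108
```

```bash
python3 look.py f3
```

```text
18.25 [ 7.43159164 -0.77783959 -4.63861119] [0.62069169 0.0643561  0.35732653] 0.010824525646391563
tilt 22.006051931009136
carton 1198 x range [0.0744 0.1138 0.1524] z 0.0259
timer 1254 x range [0.001  0.1204 0.1509] z 0.0152
plane z by x [-0.00615696 -0.00025391]
```

The carton is slipping at about 22° and has gone 17 mm down. I'll hold there and watch.

Request:
carry_out(increments=[[0, 0, 0, 0, 1], [0, 0, 0, 0, 1], [0, 0, 0, 0, 1], [0, 0, 0, 0, 1], [0, 0, 0, 0, 1], [0, 0, 0, 0, 1], [0, 0, 0, 0, 1], [0, 0, 0, 0, 1], [0, 0, 0, 0, 1], [0, 0, 0, 0, 1], [0, 0, 0, 0, 1], [0, 0, 0, 0, 1], [0, 0, 0, 0, 1], [0, 0, 0, 0, 1], [0, 0, 0, 0, 1]])

```text
time_s: 19.8
tool_pos: [0.6207, 0.0643, 0.3574]
tool_rot: [-180.0, -0.2, -11.1]
force: [6.9, -0.3, -4.8]
grip_width: 0.0107
```

```bash
python3 look.py f4
```

```text
19.8 [ 6.89881438 -0.26647951 -4.7602075 ] [0.62067271 0.06434456 0.35737129] 0.01067825138317921
tilt 22.017401647740453
carton 1237 x range [0.003  0.043  0.0833] z 0.0263
timer 1256 x range [0.0011 0.1203 0.151 ] z 0.0152
plane z by x [-0.00834671 -0.00011141]
```

View pics/f4c.png

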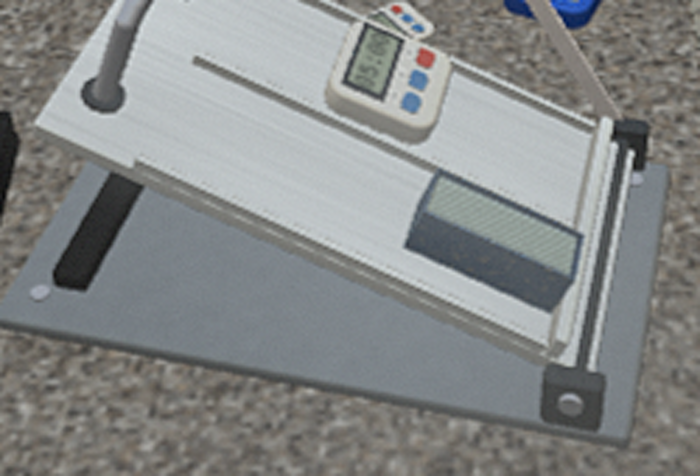

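The carton's centre is at 43 mm, against the stop, and the timer hasn't moved (0.1203 against 0.1199–0.1202). I'll open the fingers and wait for them before rising.

Request:
carry_out(increments=[[0, 0, 0, 0, 0.6], [0, 0, 0, 0, 0.4], [0, 0, 0, 0, 0.2], [0, 0, 0, 0, 0], [0, 0, 0, 0, 0], [0, 0, 0, 0, 0], [0, 0, 0, 0, 0], [0, 0, 0, 0, 0], [0, 0, 0, 0, 0], [0, 0, 0, 0, 0]])

```text
time_s: 20.85
tool_pos: [0.6196, 0.0651, 0.3571]
tool_rot: [180.0, -0.0, -11.0]
force: [0.6, -0.2, 0.5]
grip_width: 0.0434
```

```bash
python3 look.py f5; python3 -c "
from h import *
snap('wrist','w2')"
```

```text
20.85 [ 0.62443638 -0.17508088  0.4665013 ] [0.61958864 0.06513695 0.35708056] 0.043382428219953834
tilt 21.943705696304093
carton 1238 x range [0.003  0.0426 0.083 ] z 0.0264
timer 1257 x range [0.001  0.1205 0.151 ] z 0.0153
plane z by x [-7.97842250e-03 -9.29518856e-06]
```

View pics/w2.png

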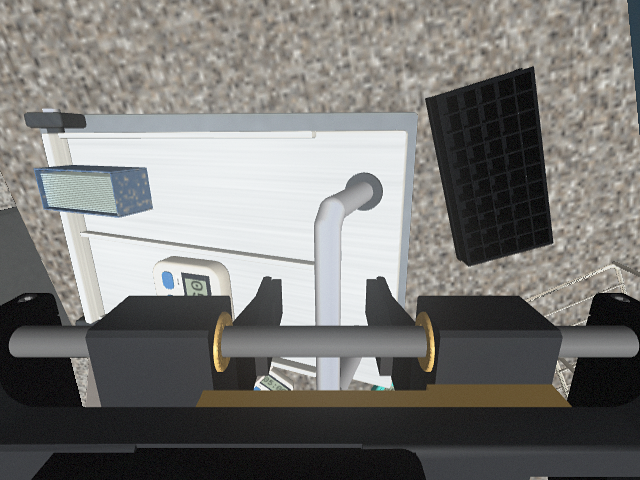

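View pics/f5.png

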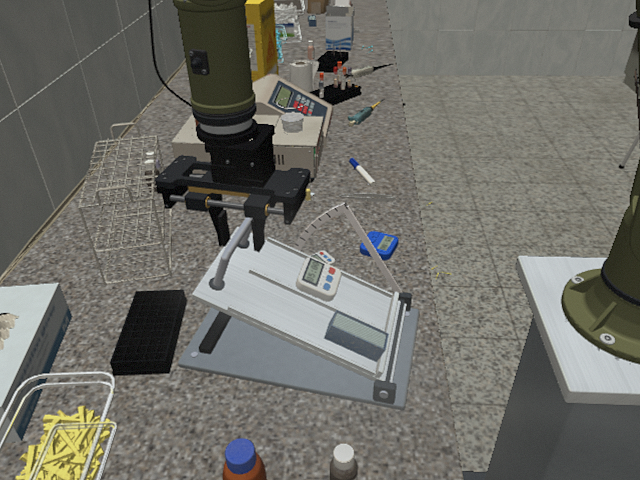

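The fingers are clear of the bar on both sides at (328,330), force is about 0, and the board stays up. Rising straight up.

Request:
carry_out(increments=[[0, 0, 0.005, 0, 0], [0, 0, 0.015, 0, 0], [0, 0, 0.03, 0, 0], [0, 0, 0.05, 0, 0], [0, 0, 0.07, 0, 0], [0, 0, 0.09, 0, 0], [0, 0, 0.11, 0, 0], [0, 0, 0.12, 0, 0], [0, 0, 0.12, 0, 0], [0, 0, 0.12, 0, 0], [0, 0, 0.12, 0, 0], [0, 0, 0.12, 0, 0]])

```text
time_s: 22.15
tool_pos: [0.6195, 0.065, 0.476]
tool_rot: [180.0, 0.1, -11.0]
force: [0.4, -0.2, 0.1]
grip_width: 0.0436
```

```bash
python3 - <<'E'
src=open('look.py').read().split('def track')[1]
from h import *
exec('def track'+src.rsplit('track(d',1)[0])
s=env.get_obs();print(s['time_s'],s['force'],s['tool_pos'])
p,d=snap('side','g1');track(d,.3572)
E
```

```text
22.15 [ 0.36761017 -0.24498215  0.1369479 ] [0.61945626 0.06500693 0.47595036]
carton 1228 x range [0.003  0.0429 0.0832] z 0.0264
timer 1255 x range [0.0011 0.1203 0.151 ] z 0.0153
plane z by x [-7.84726510e-03 -8.80907288e-05]
```

View pics/g1.png

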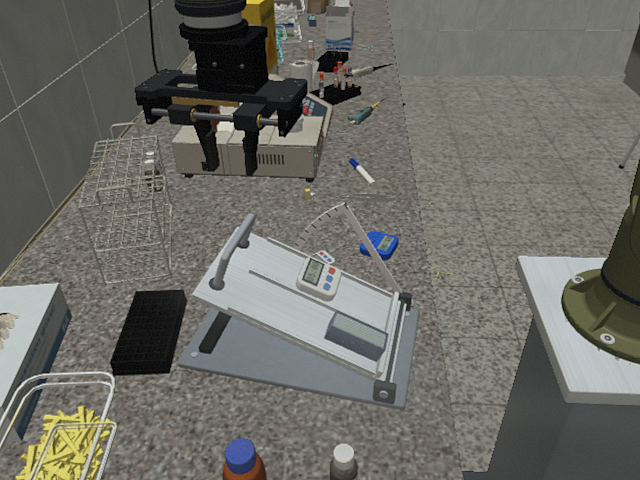

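The gripper is clear, the board stands at about 22°, the carton rests at the stop, and the timer is at its starting place, the same as in the frames before. Handing in.

```bash
python3 -c "
from cell import env
print(env.sign_off())"
```

```text
the job is handed in; nothing more can be done
None
```

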